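# Ready an oven lamp over its holder with spring tongs

### The arm

A 6-joint arm with a two-finger parallel gripper is mounted at the origin on the work surface. World frame = base frame: x ahead of the robot, y to its left, z up, the work surface at z = 0. Lengths are in mm, angles in rad, forces in N, time in s.
With the tool pointing down it reaches from about 300 to 750 mm from the base axis. Payload 8.5 kg.
Tool frame: the origin (TCP) lies between the finger pads; the fingertips stand 8 mm ahead of it and the grasp point (between the pads) lies 11 mm behind it (arm.finger_overhang is the z of the fingertips in the tool frame, in mm); z points along the fingers, y is the line along which they close (so a half turn about z gives the same grasp; the last joint's range is limited). The gripper opens to 88 mm and grips with 3 to 60 N. Pads are 18 mm wide; open, the fingers measure 123 mm over their backs; the gripper's body (75 mm by 187 mm) begins 45 mm behind the grasp point.
Start: joints at [1.025, 0.381, 1.297, -0, 1.464, -0.215], TCP at [178.631, 520.165, 209.448] pointing down, gripper open.
Joint ranges: [-3.11, 3.11], [-0.89, 2.33], [0.22, 2.48], [-1.42, 4.56], [0.17, 2.85], [-2.88, 2.88]. Speed limits (rad/s): [2.39, 2.39, 3.14, 3.14, 3.14, 3.14].

### API

Orientations are given as a unit quaternion [x, y, z, w].
In Python, from rig import state, camera, camera_params, arm gives the robot as it stands. The module is installed in compiled form; this text tells all that it offers.
- The arm moves only by the tool servo_tool, never from a script. Its argument "series" is a list of rows, each a list of 3 entries, a list of its own where there are three numbers: the opening, from 0 (shut) to 1 (fully open), then the shift along the world's x, y, z in m, then the turn about the world's z in rad. A call has 1 to 12 rows; each row shifts and turns the commanded pose from where the row before left it; what a row does not reach is not made up. A row lasts 1/10 s, in which the tool goes at most 50 mm and 8.59 degrees, less where a joint would pass 70% of its speed; a pose out of reach is approached as far as the arm can. A call is refused whole if a number of a shift passes 0.05 or a number of a turn 0.15, either way. A call with a gripper value outside its range is refused whole. The fingers move at their own pace and stop on an object; "force" is the grip in N (left out, the last holds). Time passes only in rows, so rows that do not move let the fingers close. It gives the time, the measured TCP pose, the force, the opening and the grip force at its end, in the units of the state.
- state(): the state, without advancing time (a new reading comes with each control period).
- camera(name): name is "side" or "top"; returns the picture (480x640x3 uint8, red, green, blue); there is no depth.
- camera_params(name): a dict with "fx", "fy", "cx", "cy" (pixels), "extrinsics" (4x4, takes a point from world to camera coordinates). Camera axes: x right, y up, looking along -z (the intrinsics and any distortion apply to the point x, -y, -z); pixel columns grow to the right and rows downward; lengths in mm; the calibration is good to about 2 mm. A picture is of the moment at which its call begins. camera_params takes no time and is no camera call.
- arm.close_job(): hands the job in; it is judged then, once.
The state is a dict: "time": time; "qpos": joint angles; "joint_velocities": joint speeds; "joint_efforts": joint torques, N m; "tool_pos": TCP position; "tcp_rot": TCP orientation; "force": force on the tool from outside, world axes, zero at the start; "torque": the same for the moment, N m; "opening": opening from 0.0 (shut) to 1.0 (fully open); "grasp_force": force on a finger pad.
Only numpy, scipy, OpenCV 4.12 (cv2) and the standard library are available. Lean on these libraries where they do the work, as an engineer would, in place of code of your own. Each camera call takes 0.05 s, during which the arm holds its last target. There are 200 camera calls.

### The job

On the appliance repair bench, set the porcelain lamp holder body down into the pocket of the assembly fixture, then lay the spacer plate flat and square on top of it. Then take the spring tongs, close them on the glass of the oven lamp, lift it out of its rack and hold it cap down and upright, centred over the hole of the stacked parts with a few centimetres of clear air beneath it; the program finishes while still holding it there in the tongs. Never touch the lamp with the gripper itself, and leave the knob, can and screwdriver alone.

Things in the scene. Friction and masses are not known exactly. Their poses are not given: they have to be found in the camera images.
- pocket (a point): Fixed dark steel fixture: 100 x 100 x 6 mm base plate, an L-shaped angle at each corner of a square pocket 62 x 62 mm. Point: centre of the pocket floor, 6 mm above the bench; x, y along the pocket's sides, z up. The angles are 5 mm thick, rise straight 32 mm above the floor, then flare outwards to 39 mm, and leave the middle 42 mm of every side open for fingers.
- holder_center (a point): Lamp holder block: loose white porcelain block 56 x 56 mm, 26 mm high, round 32 mm hole through its middle, lying flat; about 150 g. Point: its centre (13 mm above its underside); x, y along its sides, z up. Any quarter turn will do. Seated, its top is 26 mm above the pocket floor.
- spacer_center (a point): Spacer plate: loose aluminium plate 56 x 56 mm, 12 mm thick, round 32 mm hole, lying flat; about 70 g. Point: its centre (6 mm above its underside); x, y along its sides, z up. Thinner than the holder body; the two may have swapped places. Stacked, its underside is 26 mm and its top 38 mm above the pocket floor. Any quarter turn will do.
- lamp_center (a point): Oven lamp: brass cap 14 mm across, white opal bulb 28 mm across above it; 64 mm long, about 40 g. Stands cap down in the middle of three holes (18 mm deep) of a wooden rack. Point: middle of the bulb's 28 mm wide straight part (26 mm tall), 41 mm above the cap's lower end, 23 mm below the top, 47 mm above the bench at the start; z up along the lamp.
- tongs_grip (a point): Loose spring tongs, steel with black grip panels, 110 g, 24 mm high, lying flat. Point: midway between the panels (62 mm long), half-way up, near the balance point; x to the jaws, y across, z up. Panels' outer faces 55 mm apart open, 41 mm (parallel) closed on the lamp. Pressing takes 6 N to start, 10 N to close on the lamp; relaxed, they spring open. Rear end 85 mm behind, front end 116 mm ahead.
- tongs_jaws (a point): Centre between the tongs' two black V-shaped jaws, 100 mm ahead of tongs_grip, same height and axes: the bulb's axis comes here when held, the lamp standing upright across the level tongs. Jaws 24 mm high, 31 mm long, about 62 mm apart here when open, 52 mm between their lips; they close symmetrically about the tongs' x axis.
- tong_left (a joint): How far each tong arm has been pressed in (rad): 0 open, 0.10 closed on the lamp's glass, 0.14 end stop. Both arms move alike; each jaw moves in 17 mm from open to closed on the lamp, each grip panel 7 mm.
- knob: Bystander: black oven control knob, 42 mm across, 26 mm high, loose on the bench; origin at its underside. Leave alone.
- can: Bystander: metal can with a red band, 60 mm across, 110 mm high; origin at its underside. Leave alone.
- driver: Bystander: red-handled screwdriver about 190 mm long lying on the bench; origin at its underside, x along its length. Leave alone.
- fixture: The fixture as a whole; origin at the bench under the pocket's centre.
- rack: The wooden lamp rack, fixed; origin at the bench under its middle hole; holes in a row along its y, 48 mm apart.
- holder: The holder body; origin at the centre of its underside.
- spacer: The spacer plate; origin at the centre of its underside.
- lamp: The oven lamp; origin at the lower end of its cap.
- tongs: The tongs; origin at the underside, below tongs_grip.
Mind the look-alikes: they are no part of the job. What is meant by the spacer is not brown, green or purple, and is the larger of those in its own colour.

How it is judged:
By the outcome, as a careful person would: the job done as asked, in the order asked, and still so for the second after the job is handed in, while the arm keeps its last pose, push and grip.
It also fails if it takes over 67 s, if anything falls off the work surface, if the arm or the gripper's body presses on something with over 40 N, if the wrist force passes 120 N, or if a joint passes its speed limit or range.

## Working session

There is one attempt and no reset: what is moved stays moved. The work goes in short steps, Python scripts to look and compute and a tool call to move; the robot and the scene stay as the last step left them, time stands still between calls to the robot, and variables do not carry over. Pictures are saved under pics/ and viewed, at most 10 in all, crops included, and the job is handed in when it is done.

Besides the shell and the picture viewer there is one more tool, called after "Call:" by a JSON object that holds its "api" and its "payload", one argument or row to a line. servo_tool: Moves the arm, as the interface text tells. Its arguments: {"type":"object","properties":{"series":{"type":"array","items":{"type":"array"}},"force":{"type":"number"}},"required":["series"]}

```bash
mkdir -p pics; python3 - <<'E'
from rig import state,camera,camera_params
import cv2,numpy as np
s=state();print(s)
for n in("top","side"):
    p=camera_params(n);print(n,{k:np.round(v,4).tolist() if k=="extrinsics" else v for k,v in p.items()})
    cv2.imwrite(f"pics/{n}0.png",camera(n)[:,:,::-1])
E
```

```text
{'time': 0.0, 'qpos': array([ 1.02469677e+00,  3.81167952e-01,  1.29824169e+00, -4.08352776e-05,
        1.46361192e+00, -2.15288616e-01]), 'joint_velocities': array([-0.00085681,  0.00062506,  0.000426  , -0.00133939,  0.00060088,
       -0.00033849]), 'joint_efforts': array([-2.32165314e-05, -4.37916970e+01, -2.24556649e+01,  7.13081053e-02,
        3.50855221e-02, -1.02215263e-04]), 'tool_pos': array([178.48014972, 519.8919659 , 208.85930026]), 'tcp_rot': array([ 1.64650071e-01,  9.86351785e-01, -6.70843160e-04, -2.46619120e-04]), 'force': array([ 0.17145262, -0.74726883,  0.36594574]), 'torque': array([-0.06591837, -0.01826219, -0.03380428]), 'grasp_force': 0.0, 'opening': 1.0036207873156218}
top {'fx': 460.2102624826499, 'fy': 460.2102624826499, 'cx': 315.80200277616285, 'cy': 242.01843734337706, 'extrinsics': [[-0.0169, -0.9996, -0.0214, 51.0764], [0.9804, -0.0208, 0.1961, -576.0174], [-0.1964, -0.0177, 0.9804, -892.0663], [0.0, 0.0, 0.0, 1.0]]}
side {'fx': 561.4440617458654, 'fy': 561.4440617458654, 'cx': 322.73336287236003, 'cy': 237.24689075786904, 'extrinsics': [[0.9927, -0.1193, 0.0153, -554.2656], [0.0528, 0.5463, 0.8359, -111.4529], [-0.1081, -0.8291, 0.5486, -863.6061], [0.0, 0.0, 0.0, 1.0]]}
```

View pics/top0.png

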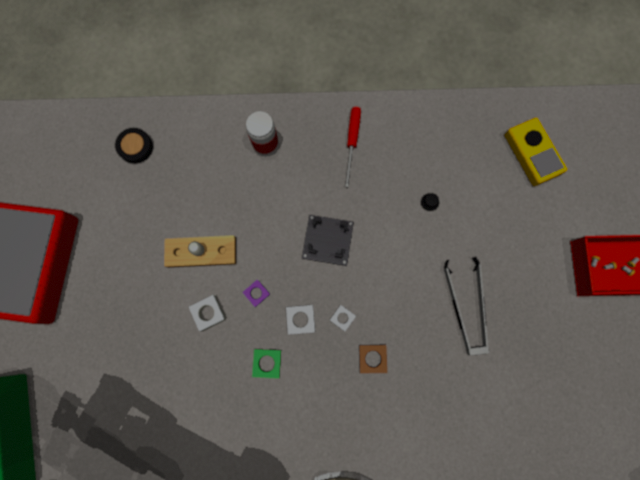

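View pics/side0.png

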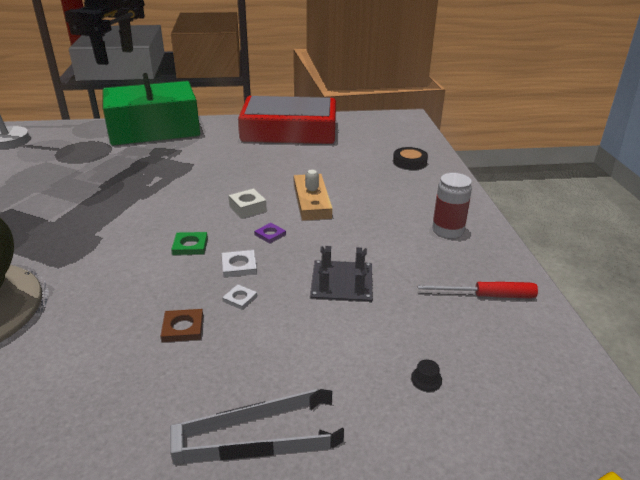

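The top view shows the fixture at (328,240), the rack with the lamp at (196,248), white blocks at (207,312) and (300,320), a small look-alike at (343,318), and the tongs from (478,350) to the jaws at (462,263). The side view shows that the block at top-view (207,312) is the thick one (holder) and the one at (300,320) is the thin spacer.

```bash
cat > h.py <<'E'
import cv2,numpy as np
from rig import state,camera,camera_params
P={n:camera_params(n) for n in("top","side")}
def ray(n,uv):
    p=P[n];E=np.array(p["extrinsics"]);R,t=E[:3,:3],E[:3,3]
    d=np.array([(uv[0]-p["cx"])/p["fx"],-(uv[1]-p["cy"])/p["fy"],-1.])
    return -R.T@t,R.T@d
def plane(n,uv,z):
    c,d=ray(n,uv);return c+d*(z-c[2])/d[2]
def proj(n,X):
    p=P[n];E=np.array(p["extrinsics"]);c=E[:3,:3]@np.array(X,float)+E[:3,3]
    return np.array([p["cx"]-p["fx"]*c[0]/c[2],p["cy"]+p["fy"]*c[1]/c[2]])
def cross(uv1,uv2):
    (a,d),(b,e)=ray("top",uv1),ray("side",uv2)
    A=np.stack([d,-e],1);s=np.linalg.lstsq(A,b-a,rcond=None)[0]
    return (a+d*s[0]+b+e*s[1])/2,np.linalg.norm(a+d*s[0]-b-e*s[1])
def blob(mask,near):
    """contour (biggest within 25 px of near)"""
    cs=cv2.findContours(mask.astype(np.uint8),cv2.RETR_EXTERNAL,cv2.CHAIN_APPROX_NONE)[0]
    cs=[c for c in cs if abs(cv2.minAreaRect(c)[0]-np.array(near)).max()<25]
    return max(cs,key=cv2.contourArea)
def square(n,mask,near,z):
    c=blob(mask,near)[:,0,:].astype(float)
    w=np.array([plane(n,u,z)[:2] for u in c],np.float32)
    (x,y),(a,b),ang=cv2.minAreaRect(w)
    return np.round([x,y,a,b,ang],1)
E
python3 - <<'E'
from h import *
t=cv2.imread("pics/top0.png");s=cv2.imread("pics/side0.png")
for n,uv in [("top",(196,303)),("top",(290,310)),("top",(343,310)),("top",(328,240)),("side",(236,197)),("side",(250,213)),("side",(228,260))]:
    im=t if n=="top" else s;print(n,uv,im[uv[1],uv[0]])
for near,z in (((207,312),26),((300,320),12),((343,318),12)):
    for th in(130,145,160):
        g=t.min(2)>th
        try:print(near,th,square("top",g,near,z))
        except Exception as e:print(near,th,e)
a=cv2.resize(t[195:365,150:510],(720,340),interpolation=cv2.INTER_CUBIC)
b=cv2.resize(s[165:285,180:420],(480,240),interpolation=cv2.INTER_CUBIC)
o=np.zeros((590,720,3),np.uint8);o[:340]=a;o[345:585,:480]=b
cv2.imwrite("pics/z1.png",o)
E
```

```text
top (196, 303) [130 130 130]
top (290, 310) [147 145 144]
top (343, 310) [147 145 144]
top (328, 240) [58 57 58]
side (236, 197) [198 208 211]
side (250, 213) [89 94 93]
side (228, 260) [191 185 187]
(207, 312) 130 [438.6 272.8  53.8  54.1  25.8]
(207, 312) 145 max() iterable argument is empty
(207, 312) 160 max() iterable argument is empty
(300, 320) 130 [421.5  77.1  53.6  54.1   3.7]
(300, 320) 145 max() iterable argument is empty
(300, 320) 160 max() iterable argument is empty
(343, 318) 130 [423.4 -12.4  37.5  37.2  53.2]
(343, 318) 145 max() iterable argument is empty
(343, 318) 160 max() iterable argument is empty
```

View pics/z1.png

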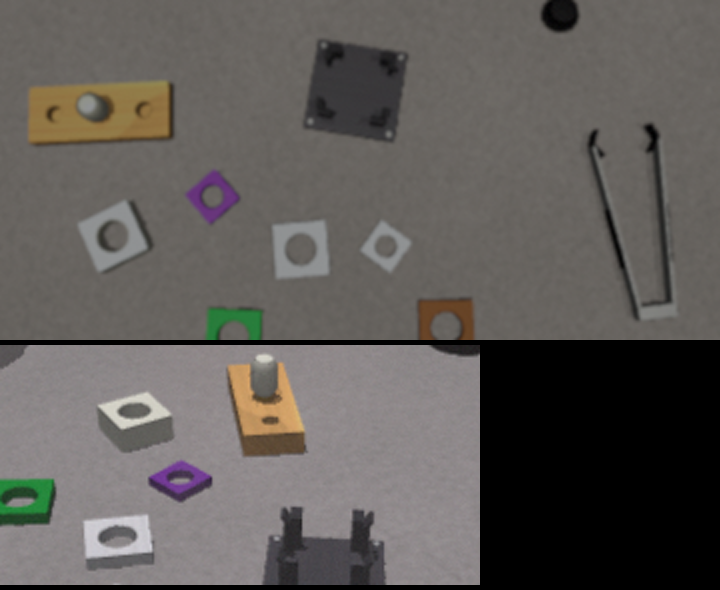

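The crop shows clear outlines: holder, spacer, fixture plate with rivets, lamp in the rack, and tongs with jaws pointing up-image (+x) and spread open.

```bash
python3 - <<'E'
from h import *
t=cv2.imread("pics/top0.png");s=cv2.imread("pics/side0.png")
for th in(165,180):
    g=s.min(2)>th
    for near,z in (((248,200),26),((239,261),12)):
        try: print("side",th,square("side",g,near,z))
        except Exception as e: print(e)
# fixture
for th in (70,80,88):
    print("fix top",th,square("top",t.max(2)<th,(328,240),6))
# rivets
g=t.max(2).astype(float)
for c in ((311,216),(353,222),(305,258),(347,265)):
    w=np.clip(g[c[1]-4:c[1]+5,c[0]-4:c[0]+5]-0,0,None); 
    m=np.unravel_index(w.argmax(),w.shape);print("rivet",c[0]-4+m[1],c[1]-4+m[0],w.max(), plane("top",(c[0]-4+m[1],c[1]-4+m[0]),6).round(1)[:2])
# lamp, rack
hsv=cv2.cvtColor(t,cv2.COLOR_BGR2HSV)
rk=(hsv[...,1]>90)&(hsv[...,0]>8)&(hsv[...,0]<28)
print("rack",square("top",rk,(200,250),20))
hs=cv2.cvtColor(s,cv2.COLOR_BGR2HSV)
for n,im,h,c in(("top",t,hsv,(196,248)),("side",s,hs,(312,181))):
    m=np.zeros(im.shape[:2],bool);b=18;m[c[1]-b:c[1]+b,c[0]-b:c[0]+b]=1
    l=m&(h[...,1]<40)&(im.max(2)>95)
    n_,lab,st,ce=cv2.connectedComponentsWithStats(l.astype(np.uint8))
    i=1+st[1:,4].argmax();print("lamp",n,st[i],ce[i])
# tongs mask, top view
bg=cv2.GaussianBlur(t,(1,1),0).astype(int)
r=t[255:365,435:500].max(2);print("bench",np.median(r))
np.set_printoptions(linewidth=250)
print(t[342:358,464:492].max(2));print(t[252:275,440:486].max(2))
E
```

```text
side 165 [437.9 269.2  54.9  55.2  25.8]
side 165 [421.2  73.7  56.1  55.3   3.7]
side 180 [438.7 268.8  52.3  53.   25.4]
side 180 [420.9  73.7  55.   53.9   3.2]
fix top 70 [592.   15.3  98.7  99.2  79.4]
fix top 80 [591.5  15.6  99.9 101.   79.5]
fix top 88 [591.9  16.  101.4 102.9  79.5]
rivet 308 212 107.0 [655.2  57.1]
rivet 349 218 106.0 [639.5 -32.8]
rivet 305 255 118.0 [559.   64.9]
rivet 344 262 117.0 [542. -19.]
rack [570.1 291.2  62.4 153.5   1.4]
lamp top [178 230  36   7 231] [194.81818182 232.72727273]
lamp side [294 163  36  35 644] [313.72515528 172.9068323 ]
bench 103.0
[[ 60  42  59  97 113 108 103 103 104 102 101 100  99 101  99  92  91  86  67  43  37  65 107 117 111 106 105 104]
 [ 66  44  50  85 111 111 106 104 104 102 101  99  99 100 100  95  92  89  69  44  36  63 106 116 109 105 104 103]
 [ 73  50  45  76 111 115 108 105 106 104 102  96  92  93  94  91  91  87  68  46  37  59 101 115 109 105 104 103]
 [ 77  54  40  66 107 116 106  99  98  97  93  81  74  74  74  74  76  73  58  43  43  62  96 114 111 106 104 103]
 [ 82  60  41  57  97 113  99  81  77  76  72
[... 827 characters left out ...]
19 117 113 110 107 105 108 111 108 106 104 103]
 [103 102  92  74  61  76 107 119 120 119 116 110 108 109 110 110 108 105 102  99  97  97 100 103 104 105 104 103]
 [105 105 101  92  85  88 102 108 106 105 102  97  96  99 104 105 104 104 103 101 100  99 100 101 103 105 105 103]
 [106 106 105 102 100 101 104 104 103 103 103 100  99 100 103 103 105 104 104 103 102 102 102 102 103 104 103 102]
 [105 106 106 106 106 106 105 104 104 103 103 103 101 101 101 102 103 103 104 103 103 103 103 104 105 103 101 100]]
[[108 106 105 ... 102 103 104]
 [106 105 106 ... 102 104 106]
 [104 105 105 ... 102 104 105]
 ...
 [102  97  94 ... 103 103 104]
 [105 102  98 ... 104 105 105]
 [106 104 101 ... 105 105 106]]
```

Call:
{"api": "servo_tool", "payload": {
  "series": [
    [1,[0.026,-0.025,0],0.078],
    [1,[0.026,-0.025,0],0.078],
    [1,[0.026,-0.025,0],0.078],
    [1,[0.026,-0.025,0],0.078],
    [1,[0.026,-0.025,0],0.078],
    [1,[0.026,-0.025,-0.01],0.078],
    [1,[0.026,-0.025,-0.01],0.078],
    [1,[0.026,-0.025,-0.02],0.078],
    [1,[0.026,-0.025,-0.03],0.078],
    [1,[0.026,-0.025,-0.03],0.078],
    [1,[0,0,0],0],
    [1,[0,0,0],0]
  ]
}}

```text
time: 1.3
tool_pos: [438.5, 269.9, 109.1]
tcp_rot: [-0.222, 0.975, 0.0, -0.001]
force: [0.0, -0.3, 0.9]
opening: 0.999
grasp_force: 0.0
```

```bash
python3 - <<'E'
from h import *
s=state();print(s["tool_pos"],s["tcp_rot"])
q=s["tcp_rot"];print("psi",np.degrees(2*np.arctan2(q[1],q[0]))-90)
a=cv2.cvtColor(camera("top"),4);b=cv2.cvtColor(camera("side"),4)
cv2.imwrite("pics/top1.png",a);cv2.imwrite("pics/side1.png",b)
p=s["tool_pos"];u=proj("top",p);v=proj("side",p);print(u,v)
def crop(im,c,w=80,h=75): 
    x=int(np.clip(c[0]-w,0,640-2*w));y=int(np.clip(c[1]-h,0,480-2*h));print(x,y)
    return cv2.resize(im[y:y+2*h,x:x+2*w],None,fx=2.5,fy=2.5,interpolation=2)
cv2.imwrite("pics/z2.png",np.hstack([crop(a,u),crop(b,v)]))
E
```

```text
[438.49631244 269.90631849 109.11425424] [-2.21502506e-01  9.75159445e-01  4.21492655e-05 -8.33670748e-04]
psi 115.59460450242432
[195.774058   310.49218592] [244.65248385 158.71191807]
115 235
164 83
```

View pics/z2.png

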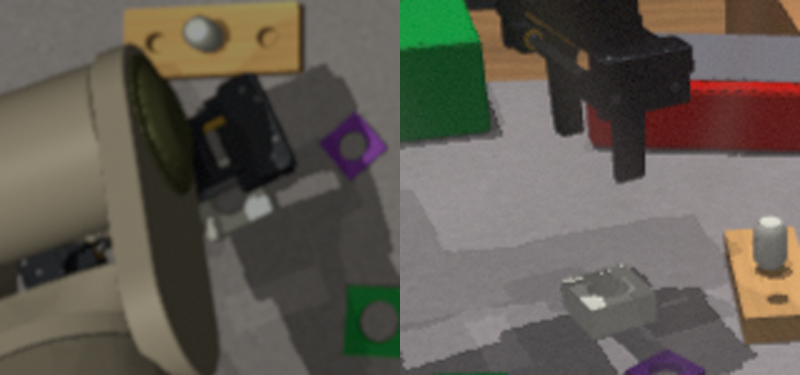

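The top view shows the wrist hiding the holder; the side view has the fingertips at about (231,136) and (256,154).

```bash
python3 - <<'E'
from h import *
s=state();p=s["tool_pos"]
d=np.array([np.cos(np.radians(115.6)),np.sin(np.radians(115.6)),0])
for k in(-61,-44,44,61):print(k,proj("side",p+d*k+[0,0,-8]).round(1))
E
```

```text
-61 [259.3 174.1]
-44 [255.1 170.5]
44 [235.  153.3]
61 [231.4 150.2]
```

```bash
python3 - <<'E'
from h import *
d=np.array([np.cos(np.radians(71)),np.sin(np.radians(71)),0])
p=np.array([178.5,520,209])
for k in(-61,-44,44,61):print("start",k,proj("side",p+d*k+[0,0,-8]).round(1))
print("lamp top/base", proj("top",[570,291,70]),proj("side",[570,289.5,70]),proj("side",[570,289.5,24]))
s=cv2.imread("pics/side1.png");t=cv2.imread("pics/top0.png")
np.set_printoptions(linewidth=250,threshold=10**6)
print("cols 240..276 rows 140..180");print(s[140:182:2,240:276:2].max(2))
s0=cv2.imread("pics/side0.png");print(s0[164:200:2,298:328:2].min(2))
print(t[236:262:2,184:212:2].min(2))
E
```

```text
start -61 [104.3  82.7]
start -44 [108.6  80.2]
start 44 [129.5  68.1]
start 61 [133.2  65.9]
lamp top/base [193.01748764 246.67852972] [311.8348161  169.82890278] [311.73144253 190.04554982]
cols 240..276 rows 140..180
[[116  83  91  87  79  46  46  45  47  40  33  79  90  90  92  89  90  91]
 [131  90  78  76  69  53  49  46  45  43  38  67  71  70  69  69  69  70]
 [146 146 144 145 124  50  50  43  42  43  40  98 104 104 103 102  99 102]
 [146 146 142 146 122  47  49  51  46  45  41 132 142 148 149 149 149 148]
 [145 146 144 144 145  53  47  48  47  48  44 126 146 147 149 146 151 148]
 [145 140 142 148 146  53  50  50  49  47  46 131 144 147 145 147 147 149]
 [143 144 143 144 145  55  51  50  51  46  44 131 147 146 144 149 150 146]
 [143 142 144 143 141  71  51  50  63  86 107 145 148 143 146 147 151 149]
 [147 144 145 143 142 115 105 137 142 140 141 148 146 145 147 146 148 145]
 [141 143 143 143 140 140 140 145 143 142 142 146 148 146 142 144 149 145]
 [144 145 140 143 143 148 141 143 144 148 147 148 146 143 142 143 146 147]
 [145 144 146 142 141 140 144 145 144 145 146 149 149 1
[... 1898 characters left out ...]
8  77  75  76  75  75  76  75  76  76  75  76  75]
 [ 70  70  70  70  70  67  69  71  72  72  72  71  72  71]
 [ 68  67  67  75  95 101  81  63  59  58  65  69  70  71]
 [ 68  68  69 114 135 137 124  78  54  41  44  66  70  71]
 [ 69  68  84 133 141 142 140  99  65  48  37  52  68  68]
 [ 67  67  85 134 143 144 138  95  66  50  40  44  69  70]
 [ 67  67  72 109 135 135 112  82  64  51  39  42  67  67]
 [ 67  67  68  75  91  92  82  70  58  49  39  62  72  71]
 [ 70  70  70  70  72  68  64  56  50  41  50  69  72  71]
 [ 69  70  70  69  71  70  62  56  54  61  67  71  73  73]
 [ 70  71  70  70  70  69  69  67  66  68  69  69  68  69]
 [ 68  70  68  68  69  68  70  69  69  70  71  70  72  70]]
```

```bash
python3 - <<'E'
from h import *
from rig import arm
print([x for x in dir(arm) if x[0]!='_'],arm.finger_overhang)
p=state()["tool_pos"]
for dz in(0,10,20,30,40):print(dz,proj("side",p+[-.43*-52,.9*-52,-8+dz]).round(1))
E
```

```text
['Unreachable', 'close_job', 'finger_overhang'] 8.0
0 [257.  172.2]
10 [256.7 167.3]
20 [256.5 162.4]
30 [256.2 157.4]
40 [255.9 152.4]
```

Call:
{"api": "servo_tool", "payload": {
  "series": [
    [1,[0,0.001,-0.02],0],
    [1,[0,0,-0.03],0],
    [1,[0,0,0],0],
    [1,[0,0,0],0]
  ]
}}

```text
time: 1.8
tool_pos: [438.5, 272.0, 60.6]
tcp_rot: [-0.223, 0.975, 0.0, 0.0]
force: [0.0, 0.3, 0.3]
opening: 1.001
grasp_force: 0.0
```

```bash
python3 - <<'E'
from h import *
p=state()["tool_pos"];b=cv2.cvtColor(camera("side"),4);cv2.imwrite("pics/side2.png",b)
for k in(-52,52):print(p,proj("side",p+np.array([-.43*k,.9*k,-8])).round(1))
cv2.imwrite("pics/z3.png",cv2.resize(b[90:250,160:360],None,fx=3.5,fy=3.5,interpolation=2))
E
```

```text
[438.48308431 271.98276149  60.60653335] [258.4 195.4]
[438.48308431 271.98276149  60.60653335] [235.2 174.1]
```

View pics/z3.png

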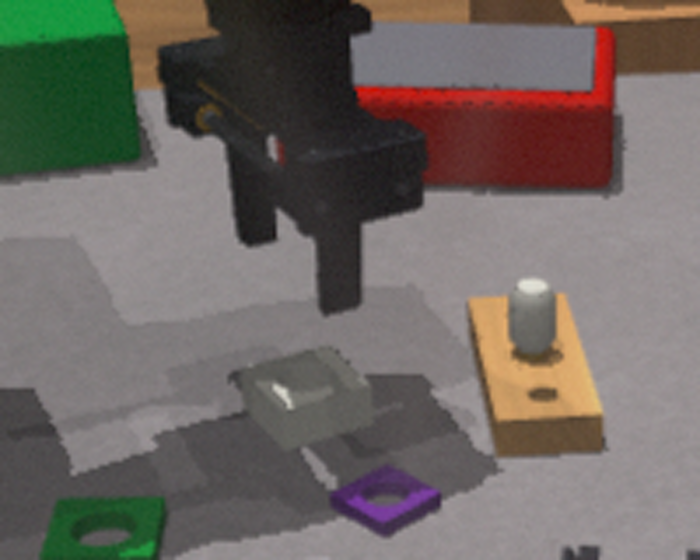

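```bash
python3 - <<'E'
from h import *
a=np.radians(115.6);d=np.array([np.cos(a),np.sin(a),0]);e=np.array([-d[1],d[0],0])
for nm,o in(("A",[0,0,0]),("B",[0,0,37]),("C",[6,60,0])):
    for z in(56,90):
        print(nm,z,[proj("top",np.array([438.5,270,109+z])+o-93.5*d+s*37.5*e).round(0).tolist() for s in(1,-1)],
          [proj("side",np.array([438.5,272,60.6+z])+o-93.5*d+s*37.5*e).round(0).tolist() for s in(1,-1)])
t=cv2.imread("pics/top1.png");g=t[255:325,185:250].max(2)
m=(g<48).astype(np.uint8)
for r in range(0,70,3):print(255+r,''.join('#' if x else '.' for x in m[r]))
E
```

```text
A 56 [[243.0, 304.0], [226.0, 267.0]] [[248.0, 179.0], [286.0, 169.0]]
A 90 [[240.0, 303.0], [222.0, 264.0]] [[247.0, 161.0], [285.0, 152.0]]
B 56 [[239.0, 303.0], [221.0, 264.0]] [[247.0, 160.0], [285.0, 150.0]]
B 90 [[236.0, 301.0], [217.0, 261.0]] [[246.0, 141.0], [285.0, 132.0]]
C 56 [[210.0, 301.0], [193.0, 264.0]] [[251.0, 164.0], [287.0, 155.0]]
C 90 [[205.0, 300.0], [188.0, 261.0]] [[250.0, 147.0], [286.0, 138.0]]
255 .................................................................
258 .................................................................
261 .................................................................
264 .................................................................
267 .....................############................................
270 ..................#################..............................
273 ................#####################............................
276 ##..........##########################...........................
279 ###.......#############################..........................
282 ################....####################
[... 305 characters left out ...]

297 #################...###################...#..###.................
300 #################.....###################....####................
303 ################################################.................
306 ##########################################.......................
309 #####################################............................
312 ##################...............................................
315 ############.....................................................
318 #########........................................................
321 #########........................................................
324 ##########.......................................................
```

The side view shows the fingertips at about (257,178) and (233,159), some 17 px above the projection of the reported pose. That means the arm looks about 37 mm higher than reported. I'll descend carefully and test by closing.

Call:
{"api": "servo_tool", "payload": {
  "series": [
    [1,[0,0,-0.024],0],
    [1,[0,0,-0.012],0],
    [1,[0,0,-0.01],0],
    [1,[0,0,0],0],
    [0.5,[0,0,0],0],
    [0.5,[0,0,0],0],
    [0.5,[0,0,0],0],
    [0.5,[0,0,0],0],
    [0.5,[0,0,0],0]
  ],
  "force": 15
}}

```text
time: 2.75
tool_pos: [438.7, 271.2, 13.7]
tcp_rot: [-0.223, 0.975, 0.0, 0.0]
force: [0.3, 1.0, -1.8]
opening: 0.574
grasp_force: 0.0
```

Nothing was between the pads, so the arm really does sit about 35 mm higher than reported. I'll reopen, go lower and grip.

Call:
{"api": "servo_tool", "payload": {
  "series": [
    [1,[0,0,0],0],
    [1,[0,0,0],0],
    [1,[0,0,0],0],
    [1,[0,0,0],0],
    [1,[0,0,0],0],
    [1,[0,0,0],0]
  ]
}}

```text
time: 3.35
tool_pos: [438.6, 271.2, 13.4]
tcp_rot: [-0.223, 0.975, 0.0, -0.0]
force: [0.2, -0.2, -0.1]
opening: 0.999
grasp_force: 0.0
```

Call:
{"api": "servo_tool", "payload": {
  "series": [
    [1,[0,0,-0.008],0],
    [1,[0,0,-0.006],0],
    [1,[0,0,-0.006],0],
    [1,[0,0,-0.004],0],
    [1,[0,0,0],0],
    [1,[0,0,0],0]
  ]
}}

```text
time: 3.95
tool_pos: [438.6, 271.2, -10.6]
tcp_rot: [-0.223, 0.975, -0.0, -0.0]
force: [0.1, -0.1, 0.9]
opening: 0.993
grasp_force: 0.0
```

```bash
python3 - <<'E'
from h import *
p=state()["tool_pos"];b=cv2.cvtColor(camera("side"),4);cv2.imwrite("pics/side3.png",b)
for o in(30,35,40):print(o,[proj("side",p+np.array([-.43*k,.9*k,-8+o])).round(1).tolist() for k in(-52,52)])
cv2.imwrite("pics/z4.png",cv2.resize(b[140:250,200:320],None,fx=5,fy=5,interpolation=2))
E
```

```text
30 [[259.5, 214.1], [236.6, 192.1]]
35 [[259.3, 211.9], [236.5, 190.0]]
40 [[259.2, 209.7], [236.3, 187.8]]
```

View pics/z4.png

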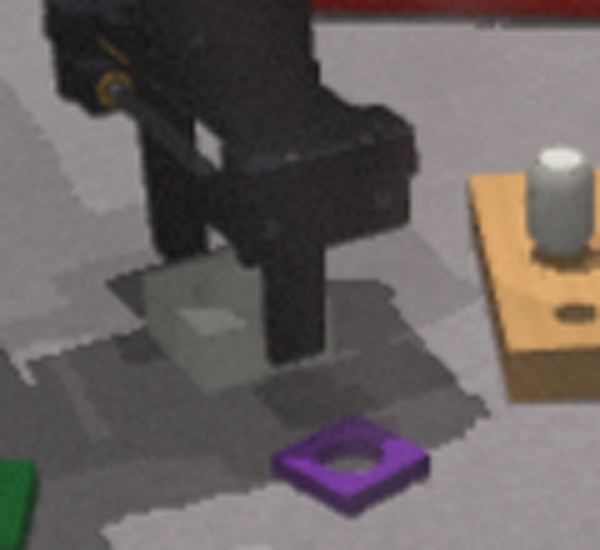

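The side view shows the near fingertip at (259,211.6), which fits a +35 mm z offset. The x,y position is right and the fingers straddle the holder, so I'll go down another 9 mm and grip.

Call:
{"api": "servo_tool", "payload": {
  "series": [
    [1,[0,0,-0.005],0],
    [1,[0,0,-0.004],0],
    [1,[0,0,0],0],
    [0.3,[0,0,0],0],
    [0.3,[0,0,0],0],
    [0.3,[0,0,0],0],
    [0.3,[0,0,0],0],
    [0.3,[0,0,0],0],
    [0.3,[0,0,0],0]
  ],
  "force": 20
}}

```text
time: 4.9
tool_pos: [438.7, 271.2, -19.5]
tcp_rot: [-0.223, 0.975, -0.0, 0.0]
force: [-0.3, -1.0, 0.7]
opening: 0.636
grasp_force: 20.0
```

Call:
{"api": "servo_tool", "payload": {
  "series": [
    [0.3,[0,0,0.03],0],
    [0.3,[0,0,0.04],0],
    [0.3,[0.015,-0.03,0.02],-0.07],
    [0.3,[0.018,-0.03,0],-0.08],
    [0.3,[0.02,-0.033,0],-0.08],
    [0.3,[0.02,-0.033,0],-0.08],
    [0.3,[0.02,-0.033,0],-0.08],
    [0.3,[0.02,-0.033,0],-0.08],
    [0.3,[0.02,-0.033,0],-0.08],
    [0.3,[0.02,-0.03,0],-0.08],
    [0.3,[0,0,0],0],
    [0.3,[0,0,0],0]
  ]
}}

```text
time: 6.1
tool_pos: [591.2, 16.0, 69.8]
tcp_rot: [0.09, 0.996, 0.0, -0.001]
force: [-0.6, -0.2, -1.8]
opening: 0.641
grasp_force: 20.0
```

```bash
python3 - <<'E'
from h import *
s=state();p=s["tool_pos"];q=s["tcp_rot"];print(p,"psi",np.degrees(2*np.arctan2(q[1],q[0]))-90)
b=cv2.cvtColor(camera("side"),4);cv2.imwrite("pics/side4.png",b)
a=cv2.cvtColor(camera("top"),4);cv2.imwrite("pics/top4.png",a)
c=proj("side",p);print(c,proj("side",[591.8,15.8,6]))
x,y=int(c[0]-60),int(c[1]-30);print(x,y)
o=np.hstack([cv2.resize(b[y:y+120,x:x+130],None,fx=4,fy=4,interpolation=2),cv2.resize(a[170:290,270:340],None,fx=4,fy=4,interpolation=2)]);cv2.imwrite("pics/z5.png",o)
# rivets in side0
s0=cv2.imread("pics/side0.png").max(2)
np.set_printoptions(linewidth=300,threshold=10**6)
for u in((314,264),(371,264),(314,296),(372,296)):
    w=s0[u[1]-5:u[1]+6,u[0]-7:u[0]+8];print(u);print(w)
E
```

```text
[591.1755166   15.97173383  69.84554197] psi 79.61925163945057
[342.50475385 245.41449029] [341.56754274 277.11321594]
282 215
(314, 264)
[[147 145 141 140 141 144 145 144 139 136 136 134 134 139 101]
 [145 145 147 145 144 146 143 124 103 105 120 122 109 112  82]
 [147 145 146 146 144 145 143 103  80  94 142 156 130  89  66]
 [148 147 145 142 141 144 144 104  81  85 121 138 116  84  65]
 [142 143 146 145 141 142 142 106  86  79  80  74  74  75  63]
 [140 144 146 144 142 142 138 106  82  81  79  80  79  76  64]
 [143 145 149 146 146 142 122  88  79  77  78  81  79  75  59]
 [142 144 147 147 147 144 127  90  80  81  76  77  67  63  58]
 [135 140 143 146 146 147 121  89  80  80  75  77  70  58  52]
 [137 140 141 141 144 142 106  82  78  79  76  75  62  56  55]
 [143 143 142 144 141 141  99  80  78  78  78  74  63  56  56]]
(371, 264)
[[ 62 134 146 146 148 150 143 143 143 141 141 145 145 147 144]
 [ 66 131 146 143 148 149 150 150 146 146 141 140 139 140 142]
 [ 84 128 139 143 146 147 145 151 151 148 144 138 135 139 138]
 [ 78  99 107 128 139 132 134 137 147 145 141 139 140 143 143]
 [ 58
[... 1146 characters left out ...]
, 296)
[[ 55  54  50  65  74  78  81 103 137 142 139 138 142 143 143]
 [ 52  54  54  56  68  82  79  78 131 143 144 140 143 142 142]
 [ 59  59  61  61  71  77  79  80 132 141 142 144 145 144 142]
 [ 76  90 103 104  97  81  78  86 132 141 143 142 145 142 143]
 [ 80 122 150 157 137  90  77  86 132 142 140 141 143 139 143]
 [ 79  92 134 142 117  81  78  78 133 144 142 140 139 136 138]
 [ 75  74  73  71  76  80  82  90 135 143 142 141 140 138 138]
 [ 75  73  73  76  74  76  80  76 130 144 144 145 142 142 142]
 [ 54  55  61  66  66  70  66  62 131 142 142 145 147 143 140]
 [ 46  50  44  45  46  46  47  73 131 143 145 143 142 142 138]
 [ 86  85  84  84  59  53  49 111 136 142 142 141 141 138 138]]
```

View pics/z5.png

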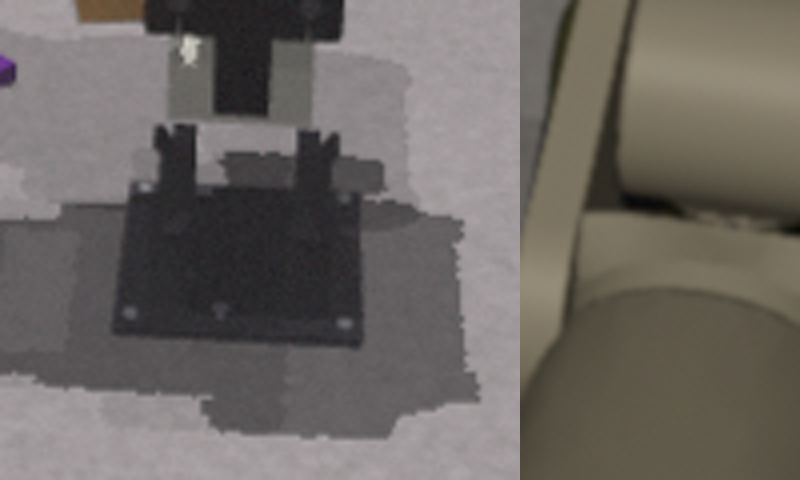

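The side crop shows the held holder's lower front corners at about (324,244.3) and (360.8,246.5), and the fixture rivets at (318,261.4), (368,263.6), (314,292.4) and (368,295.4). The top view is blocked by the arm.

```bash
python3 - <<'E'
from h import *
W=np.array([plane("side",u,6)[:2] for u in((318,261.4),(367.9,263.6),(314,292.4),(368,295.4))])
print("side rivets",W.round(1).tolist(),W.mean(0).round(1), np.degrees(np.arctan2(*(W[1]-W[0]+W[3]-W[2])[::-1])))
t=cv2.imread("pics/top0.png").max(2).astype(float);T=[]
for c in((311,217),(351,223),(305,256),(346,262)):
    w=t[c[1]-3:c[1]+4,c[0]-3:c[0]+4]
    y,x=np.mgrid[-3:4,-3:4];k=np.clip(w-np.median(w)-8,0,None)*(np.hypot(x,y)<3.2);k=k
    u=(c[0]+(k*x).sum()/k.sum(),c[1]+(k*y).sum()/k.sum());T.append(plane("top",u,6)[:2]);print(np.round(u,1),w.max())
T=np.array(T);print("top",T.round(1).tolist(),T.mean(0).round(1),np.degrees(np.arctan2(*(T[1]-T[0]+T[3]-T[2])[::-1])))
p=state()["tool_pos"];a=np.radians(79.6);d=np.array([np.cos(a),np.sin(a),0]);e=np.array([d[1],-d[0],0])
for zb in(89,86):
  print(zb,[proj("side",np.array([p[0],p[1],zb])-28*d+s*28*e).round(1).tolist() for s in(-1,1)])
b=cv2.imread("pics/side4.png")
m=b.min(2)
for r in range(236,252):print(r,m[r,318:368:1].tolist() if r in(240,) else m[r,[322,325,328,331,352,355,358,361,363]].tolist())
E
```

```text
side rivets [[557.7, 64.2], [642.8, 49.3], [541.7, -19.8], [626.8, -36.0]] [592.3  14.4] -10.379203098974367
[311.1 216.3] 101.0
[351.1 222.3] 106.0
[304.7 255.2] 118.0
[345.7 262. ] 117.0
top [[645.2, 50.4], [629.8, -37.0], [558.5, 65.6], [541.9, -22.6]] [593.9  14.1] -100.34760640522785
89 [[323.9, 244.0], [360.1, 245.7]]
86 [[323.9, 245.6], [360.0, 247.3]]
236 [135, 101, 98, 98, 99, 97, 98, 133, 131]
237 [130, 97, 100, 97, 102, 98, 97, 132, 130]
238 [132, 101, 98, 96, 98, 98, 98, 134, 132]
239 [134, 94, 99, 97, 98, 100, 97, 136, 135]
240 [136, 136, 134, 135, 132, 124, 105, 96, 97, 100, 97, 92, 99, 99, 98, 96, 99, 62, 31, 31, 34, 34, 35, 36, 38, 32, 31, 37, 33, 34, 29, 75, 95, 99, 98, 95, 97, 98, 100, 98, 98, 98, 127, 134, 133, 134, 137, 135, 136, 134]
241 [135, 97, 99, 99, 97, 99, 98, 136, 139]
242 [133, 99, 97, 93, 97, 100, 98, 133, 137]
243 [136, 100, 97, 99, 98, 98, 96, 138, 137]
244 [137, 106, 107, 108, 99, 99, 99, 135, 135]
245 [125, 120, 119, 127, 103, 100, 101, 139, 139]
246 [75, 87, 62, 118, 120, 116, 101, 130, 134]
247 [37, 88, 42, 112, 132, 135, 78, 99, 135]
248 [40, 71, 46, 118, 134, 140, 48, 48, 129]
249 [37, 50, 47, 139, 138, 141, 45, 52, 106]
250 [39, 41, 45, 137, 139, 137, 50, 49, 63]
251 [40, 41, 42, 140, 135, 137, 42, 47, 45]
```

Call:
{"api": "servo_tool", "payload": {
  "series": [
    [0.3,[0.0013,-0.0015,0],0],
    [0.3,[0,0,-0.025],0],
    [0.3,[0,0,-0.015],0],
    [0.3,[0,0,-0.008],0],
    [0.3,[0,0,-0.005],0],
    [0.3,[0,0,-0.005],0],
    [0.3,[0,0,-0.005],0],
    [0.3,[0,0,0],0]
  ]
}}

```text
time: 7.0
tool_pos: [592.8, 14.7, 7.1]
tcp_rot: [0.09, 0.996, 0.0, -0.0]
force: [-0.4, -0.7, -2.4]
opening: 0.63
grasp_force: 20.0
```

Call:
{"api": "servo_tool", "payload": {
  "series": [
    [0.3,[0,0,-0.006],0],
    [0.3,[0,0,-0.006],0],
    [0.3,[0,0,-0.005],0],
    [0.3,[0,0,-0.002],0],
    [0.3,[0,0,-0.001],0],
    [0.3,[0,0,0],0]
  ]
}}

```text
time: 7.6
tool_pos: [593.0, 14.7, -12.6]
tcp_rot: [0.09, 0.996, -0.0, -0.0]
force: [-0.4, 0.2, -1.7]
opening: 0.634
grasp_force: 20.0
```

Call:
{"api": "servo_tool", "payload": {
  "series": [
    [0.3,[0,0,-0.001],0],
    [0.3,[0,0,0],0],
    [0.85,[0,0,0],0],
    [0.85,[0,0,0],0],
    [0.85,[0,0,0],0],
    [0.85,[0,0,0],0],
    [0.85,[0,0,0.03],0],
    [0.85,[0,0,0.045],0],
    [0.85,[0,0,0.03],0],
    [0.85,[-0.04,0.015,0],0.05],
    [0.85,[-0.04,0.015,0],0.05],
    [0.85,[-0.04,0.015,0],0.05]
  ]
}}

```text
time: 8.8
tool_pos: [471.4, 60.1, 91.6]
tcp_rot: [0.015, 1.0, 0.0, 0.0]
force: [0.3, -0.7, -0.3]
opening: 0.854
grasp_force: 0.0
```

Call:
{"api": "servo_tool", "payload": {
  "series": [
    [0.85,[-0.025,0.0075,-0.02],0.047],
    [0.85,[-0.025,0.0075,-0.03],0.046],
    [0.85,[0,0,-0.03],0],
    [0.85,[0,0,-0.02],0],
    [0.85,[0,0,-0.009],0],
    [0.85,[0,0,-0.005],0],
    [0.85,[0,0,0],0]
  ]
}}

```text
time: 9.5
tool_pos: [423.2, 74.6, -22.5]
tcp_rot: [-0.031, 1.0, -0.0, 0.0]
force: [-0.4, 0.5, -0.3]
opening: 0.853
grasp_force: 0.0
```

```bash
python3 - <<'E'
from h import *
s=state();print(s["tool_pos"],s["force"])
b=cv2.cvtColor(camera("side"),4);cv2.imwrite("pics/side5.png",b)
t=cv2.cvtColor(camera("top"),4);cv2.imwrite("pics/top5.png",t)
for th in(160,175):
  try:print(th,square("side",b.min(2)>th,proj("side",[592,15,32]),32))
  except Exception as e:print(e)
for th in(110,120,130):
  try:print("top",th,square("top",t.min(2)>th,proj("top",[592,15,32]),32))
  except Exception as e:print(e)
cv2.imwrite("pics/z6.png",np.hstack([cv2.resize(b[200:320,200:390],None,fx=3,fy=3,interpolation=2),cv2.resize(t[200:320,290:370],None,fx=3,fy=3,interpolation=2)]))
E
```

```text
[423.17606346  74.60540676 -22.48153436] [-0.40337158  0.50211332 -0.34039775]
160 [590.8  15.4  58.6  54.1  80.1]
175 [590.7  14.8  55.8  54.   80.1]
top 110 [591.9  17.   56.4  57.   79.3]
top 120 [592.2  17.3  55.3  56.   79.7]
top 130 [592.   17.   54.3  53.8  79.2]
```

View pics/z6.png

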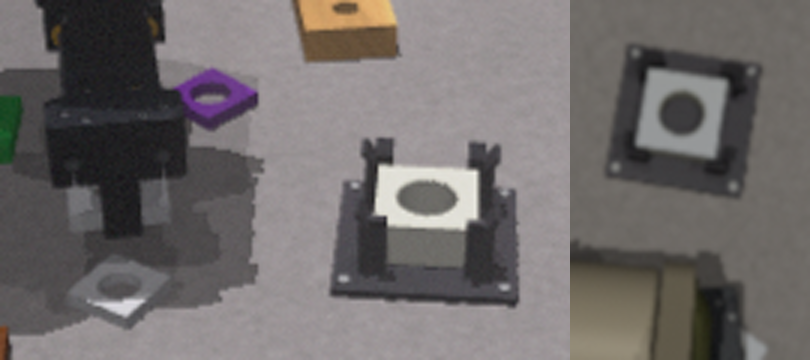

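The side and top crops show the holder seated square and flat between the four angles, and the spacer between the open fingers. Gripping it now.

Call:
{"api": "servo_tool", "payload": {
  "series": [
    [0.3,[0,0,-0.001],0],
    [0.3,[0,0,0],0],
    [0.3,[0,0,0],0],
    [0.3,[0,0,0],0],
    [0.3,[0,0,0],0],
    [0.3,[0,0,0],0],
    [0.3,[0,0,0.04],0],
    [0.3,[0,0,0.05],0],
    [0.3,[0,0,0.03],0],
    [0.3,[0,0,0],0]
  ]
}}

```text
time: 10.6
tool_pos: [424.6, 74.6, 99.7]
tcp_rot: [-0.031, 1.0, -0.0, 0.004]
force: [-0.0, -0.0, -1.1]
opening: 0.631
grasp_force: 20.0
```

Call:
{"api": "servo_tool", "payload": {
  "series": [
    [0.3,[0.03,-0.01,0],-0.049],
    [0.3,[0.045,-0.015,0],-0.049],
    [0.3,[0.045,-0.018,0],-0.049],
    [0.3,[0.045,-0.016,0],-0.049],
    [0.3,[0.005,-0.001,0],-0.048],
    [0.3,[0,0,0],0],
    [0.3,[0,0,0],0]
  ]
}}

```text
time: 11.3
tool_pos: [591.8, 15.0, 95.2]
tcp_rot: [0.09, 0.996, 0.0, -0.001]
force: [-0.2, 0.6, 0.1]
opening: 0.629
grasp_force: 20.0
```

```bash
python3 - <<'E'
from h import *
s=state();p=s["tool_pos"];q=s["tcp_rot"];psi=np.degrees(2*np.arctan2(q[1],q[0]))-90;print(p,psi,s["opening"])
b=cv2.cvtColor(camera("side"),4);cv2.imwrite("pics/side6.png",b)
a=np.radians(psi);d=np.array([np.cos(a),np.sin(a),0]);e=np.array([d[1],-d[0],0]);zb=p[2]+23.5
for z in(zb,zb+12):print(z,[proj("side",np.array([p[0],p[1],z])-28*d+k*28*e).round(1).tolist() for k in(-1,1)])
c=proj("side",p-28*d+[0,0,29.5]);print(c);m=b.min(2);x,y=int(c[0]),int(c[1])
for r in range(y-10,y+14,1):print(r,x-26,''.join('%x'%(v//16) for v in m[r,x-26:x+27]))
E
```

```text
[591.81594433  15.0085928   95.19952172] 79.66613708691997 0.6291822023281537
118.69952172486369 [[325.1, 228.6], [362.0, 230.2]]
130.6995217248637 [[325.3, 221.8], [362.5, 223.5]]
[343.6939352  226.04657695]
216 317 3333333367bcccbb7565222222212222225555655555789999999
217 317 3333333478bcccba8686322222211121236555555555789999999
218 317 333333346aababba9764222222222222236655555555799999999
219 317 444566665abbabb86553222222221222225555555555799999999
220 317 7779999869aababa7553222222222222225555555555799999999
221 317 9999999877aaabaa7553222122222222225555555555799999999
222 317 9999999899aaaaa75553221222222222235555555556799989999
223 317 88888887666676666553222222221221235555555556799999999
224 317 88888887666666566653222222222222235556566666799999999
225 317 88888887665665656554222222222122235655666556789999999
226 317 88888887656666655664222222122222235656665556788888889
227 317 88888887655566565663222222222222245665556666788888888
228 317 88888887666656656553222222222211245665555665788888888
229 317 88888887776666666664333333333322245666666556788888888
230 317 88888888888888888887777666655555556666666666788888888
231 317 88888888888888888888888888888888888888877777888888888
232 317 88888888888888888888888888888888878888888888888888888
233 317 88888888888888888888888888888888888888888888888888888
234 317 88888888888888888888888888887888888888888888888888888
235 317 88888888888988888888888888888888888888888888888888888
236 317 88888888888999999988888888888888888888888888888888888
237 317 88888888889999999988888888888888888888888888888888888
238 317 88888888889999999998888888888888888888888888888888888
239 317 88888888889999999999998888888888888888888888888888888
```

Call:
{"api": "servo_tool", "payload": {
  "series": [
    [0.3,[0.0012,-0.0003,-0.03],0],
    [0.3,[0,0,-0.03],0],
    [0.3,[0,0,-0.01],0],
    [0.3,[0,0,-0.005],0],
    [0.3,[0,0,-0.004],0],
    [0.3,[0,0,-0.003],0],
    [0.3,[0,0,0],0]
  ]
}}

```text
time: 12.05
tool_pos: [594.3, 14.4, 14.9]
tcp_rot: [0.091, 0.996, -0.0, 0.0]
force: [0.4, -0.4, -2.2]
opening: 0.629
grasp_force: 20.0
```

```bash
python3 - <<'E'
from h import *
for i in range(3):
    s=state();p=s["tool_pos"];print(p.round(1),s["force"].round(1));b=cv2.cvtColor(camera("side"),4)
cv2.imwrite("pics/side7.png",b)
q=s["tcp_rot"];a=2*np.arctan2(q[1],q[0])-np.pi/2;d=np.array([np.cos(a),np.sin(a),0]);e=np.array([d[1],-d[0],0]);zb=p[2]+23.5
for z in(zb,zb+12):print(z,[proj("side",np.array([p[0],p[1],z])-28*d+k*28*e).round(1).tolist() for k in(-1,1)])
m=b.min(2)
for r in range(244,280,2):print(r,310,''.join('%x'%(v//16) for v in m[r,310:380]))
E
```

```text
[594.3  14.4  14.9] [ 0.4 -0.4 -2.2]
[594.4  14.4  15. ] [-0.3 -0.1 -1.5]
[594.4  14.3  15. ] [-0.1  1.  -0.9]
38.54688054649091 [[325.9, 271.1], [361.0, 272.8]]
50.54688054649091 [[326.0, 265.0], [361.4, 266.7]]
244 310 8888888785222122212122221222212222121122122211222222212222478888888888
246 310 8888888886312212222222211211121222112212211222221222222222688888888888
248 310 7888888887321212232322121122221121121212222111222222222122788888888888
250 310 8888888886312122232221112222212111212221122122222333212213788888888888
252 310 8888888886322112222122122111211212212212221222222322122223787888888888
254 310 8888888886322122232212222112112221112222112222222322221223444444788888
256 310 8888888887642122354443222222222222121221221121222322212223444444478888
258 310 8888888877753223677776555542111212122221355444444432222334444444478888
260 310 8888755666643223665665555542212212112211455555555542223444454444447888
262 310 8888533444322224555555555542121212112212455555555543223334444456788888
264 310 7776422222222225555555555532112112222122455555555542222235543244457777
266 310 4443222222222225555555555542222222212222555555555543222222223244444444
268 310 4443222222222235666666655542112122111122565566665642222222222244444444
270 310 4433222222222235555556555532211121122222556566665532222222222244444444
272 310 4553222322222332222555555543323322222223566655555532222222222244444445
274 310 4543232222222222221555555555555555555555555554322222222222222244444444
276 310 5533222232222222223565566666566666555655555554222222222222223344444444
278 310 4533222222222222223566666655666656666665665664222222222233333344555555
```

Call:
{"api": "servo_tool", "payload": {
  "series": [
    [0.3,[-0.001,0.0003,-0.002],0],
    [0.3,[0,0,-0.002],0],
    [0.3,[0,0,-0.0015],0],
    [0.3,[0,0,-0.001],0],
    [0.3,[0,0,0],0]
  ]
}}

```text
time: 12.7
tool_pos: [593.1, 14.7, 8.7]
tcp_rot: [0.091, 0.996, -0.0, 0.0]
force: [-4.2, -0.4, 7.2]
opening: 0.632
grasp_force: 20.0
```

Call:
{"api": "servo_tool", "payload": {
  "series": [
    [0.85,[0,0,0],0],
    [0.85,[0,0,0],0],
    [0.85,[0,0,0],0],
    [0.85,[0,0,0],0],
    [0.85,[0,0,0.03],0],
    [0.85,[0,0,0.04],0],
    [0.85,[0,0,0.03],0],
    [0.85,[-0.045,-0.015,0],0],
    [0.85,[-0.045,-0.015,0],0],
    [0.85,[-0.03,-0.02,0],0],
    [0.85,[0,0,0],0]
  ]
}}

```text
time: 13.8
tool_pos: [470.2, -36.3, 108.2]
tcp_rot: [0.092, 0.996, -0.0, -0.001]
force: [0.3, -0.5, -0.1]
opening: 0.852
grasp_force: 0.0
```

```bash
python3 - <<'E'
from h import *
s=state();print(s["tool_pos"].round(1))
b=cv2.cvtColor(camera("side"),4);cv2.imwrite("pics/side8.png",b)
t=cv2.cvtColor(camera("top"),4);cv2.imwrite("pics/top8.png",t)
for n,im,ths in(("side",b,(160,175)),("top",t,(110,120,130))):
  for th in ths:
    try:print(n,th,square(n,im.min(2)>th,proj(n,[592,15,44]),44))
    except Exception as e:print(n,e)
t0=cv2.imread("pics/top0.png")
cv2.imwrite("pics/z7.png",np.hstack([cv2.resize(b[215:315,295:390],None,fx=4,fy=4,interpolation=2),cv2.resize(t0[248:362,438:498][:100],None,fx=4,fy=4,interpolation=2)]))
g=t0.max(2)
for r in range(254,360,3):print(r,440,' '.join('%3d'%v for v in g[r,440:496:1]) if r in(257,260,263,266,269) else ''.join('#' if v<70 else ('o' if v>118 else '.') for v in g[r,440:496]))
E
```

```text
[470.2 -36.3 108.2]
side 160 [592.2  20.1  68.5  55.7  79.3]
side 175 [590.3  14.9  57.4  53.7  80.1]
top 110 [593.5  25.5  38.9  56.6  78. ]
top 120 [593.3  25.6  38.1  55.9  78. ]
top 130 [593.5  25.8  36.3  53.6  79. ]
254 440 ........................................................
257 440 104 104 105 107 108 107 106 107 107 107 106 106 105 105 104 104 106 106 105 105 105 106 106 105 104 104 103 103  99  96  95  88  69  53  41  40  60  89 102 104 103 102 102 102 103 104 105 105 104 104 105 105 106 105 104 104
260 440 103 104 103 102 101  90  64  44  55  84 101 105 106 105 105 105 106 107 108 107 105 104 105 106 104 104 104 105 104 104 101  90  67  35  10   7   9  28  59  89 102 105 105 105 104 104 104 103 105 106 107 108 107 106 105 105
263 440 105  98  94  89  64  30   9  35  74  97 105 106 106 107 105 103 104 107 107 108 105 103 104 104 106 104 104 105 106 105 105 102  97  87  65  32   5   5  26  63  96 107 105 104 102 100 100 102 102 101 103 104 103 103 102 103
266 440  99  94  92  76  43  14  21  55  90 104 106 104 104 104 104 104 104 104 105 105 105 103 105 106 106 105 104 1
[... 1596 characters left out ...]
..............###..................####...........
332 440 .....................###.................####...........
335 440 ......................###.................###...........
338 440 .......................###................###...........
341 440 ........................##................####..........
344 440 .........................##...............####..........
347 440 .........................###....##.............o........
350 440 ..........................###.oooooooooooooooooo........
353 440 ...........................##..oooooooooo...............
356 440 ........................................................
359 440 ........................................................
```

View pics/z7.png

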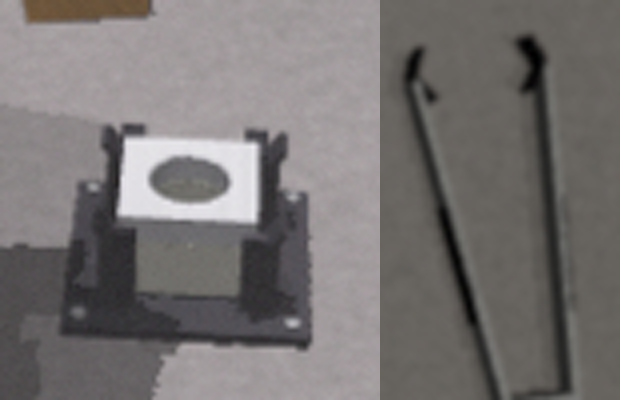

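The spacer lies flat and square on the holder in the side crop. In the top crop the tong arms run from the jaws at about (445,266) and (477,264), and the left panel's black face spans (454,299) to (462,328).

```bash
python3 - <<'E'
from h import *
J=plane("top",(461.2,265),24)[:2];R=plane("top",(478.7,353),24)[:2]
ax=(J-R)/np.linalg.norm(J-R);G=R+85*ax;print("top J,R,G",J,R,G,np.linalg.norm(J-R),np.degrees(np.arctan2(ax[1],ax[0])))
s=cv2.imread("pics/side0.png")
n,lab,st,ce=cv2.connectedComponentsWithStats((s.max(2)<45).astype(np.uint8)[380:470,160:360])
for i in range(1,n):
    if st[i,4]>20:
        ys,xs=np.where(lab==i);xs=xs+160;ys=ys+380
        print("side blob",st[i]+[160,380,0,0,0],ce[i]+[160,380],"z12",plane("side",ce[i]+[160,380],12)[:2].round(1),"L/R ends",(xs.min(),ys[xs==xs.min()].mean()),(xs.max(),ys[xs==xs.max()].mean()))
p=np.array([-ax[1],ax[0]])
for nm,X in(("jawL",J+31*p),("jawR",J-31*p),("panelR",G-27.5*p),("rear",R)):print(nm,X.round(1),proj("side",[*X,12]).round(1),proj("top",[*X,12]).round(1))
E
```

```text
top J,R,G [ 527.87167947 -264.14233466] [ 347.51272009 -285.22359725] [ 431.93796303 -275.3555501 ] 181.5868218240943 6.666768093405161
side blob [310 390  22  19 284] [320.4084507  397.72183099] z12 [ 526.4 -239.5] L/R ends (np.int64(310), np.float64(401.5)) (np.int64(331), np.float64(396.0))
side blob [331 428  13  20 166] [336.72891566 437.6686747 ] z12 [ 538.6 -301.3] L/R ends (np.int64(331), np.float64(441.0)) (np.int64(343), np.float64(430.0))
side blob [219 442  54  18 707] [245.72135785 450.46110325] z12 [ 431.5 -307.2] L/R ends (np.int64(219), np.float64(449.0)) (np.int64(272), np.float64(448.0))
jawL [ 524.3 -233.4] [318.2 394.1] [445.2 267.8]
jawR [ 531.5 -294.9] [330.  433.8] [474.  263.9]
panelR [ 435.1 -302.7] [248.8 446.8] [481.6 309.5]
rear [ 347.5 -285.2] [173.4 441. ] [476.8 352.8]
```

Call:
{"api": "servo_tool", "payload": {
  "series": [
    [1,[-0.006,-0.034,0],0.042],
    [1,[-0.006,-0.035,0],0.042],
    [1,[-0.006,-0.035,0],0.042],
    [1,[-0.006,-0.035,0],0.042],
    [1,[-0.006,-0.035,0],0.042],
    [1,[-0.006,-0.035,0],0.042],
    [1,[-0.006,-0.033,0],0.039],
    [1,[0,0,-0.03],0],
    [1,[0,0,-0.03],0],
    [1,[0,0,0],0],
    [1,[0,0,0],0]
  ]
}}

```text
time: 15.0
tool_pos: [432.0, -277.4, 48.2]
tcp_rot: [-0.055, 0.998, 0.0, -0.0]
force: [-0.3, 0.1, -0.2]
opening: 0.997
grasp_force: 0.0
```

```bash
python3 - <<'E'
from h import *
s=state();p=s["tool_pos"];q=s["tcp_rot"];print(p.round(1),np.degrees(2*np.arctan2(q[1],q[0]))-90,s["qpos"].round(2))
b=cv2.cvtColor(camera("side"),4);cv2.imwrite("pics/side9.png",b)
# fingertips expected
a=np.radians(96.3);d=np.array([np.cos(a),np.sin(a),0]);e=np.array([d[1],-d[0],0])
for k in(-61,-44,44,61):print(k,[proj("side",p+k*d+w*e+[0,0,27]).round(1).tolist() for w in(-9,9)])
c=proj("side",p-61*d+[0,0,27]).astype(int);m=b.max(2)
for r in range(c[1]-14,c[1]+10,2):print(r,c[0]-25,''.join('%x'%(v//16) for v in m[r,c[0]-25:c[0]+26]))
E
```

```text
[ 432.  -277.4   48.2] 96.3025998785017 [-0.8   0.5   1.63  0.    1.01 -2.48]
-61 [[240.6, 438.9], [257.7, 435.8]]
-44 [[238.8, 425.7], [255.6, 422.8]]
44 [[231.0, 366.3], [246.1, 363.9]]
61 [[229.7, 356.2], [244.5, 354.0]]
423 224 555555555555432121111111111111111244444444444444444
425 224 555555555555531121211111211211122244444444444444444
427 224 555555555555532112112222111112122234444344444434444
429 224 555555555545542211222112122112222344444444444444444
431 224 555555555555542211222222333444444444443434443444443
433 224 555555555555554455555444444443444444443444344444444
435 224 555555555555555555455434444444444344444444444555555
437 224 555555555555555555555544344444344335555555555555555
439 224 555555555555555555555544444444434445555555555555555
441 224 555555555555555555555544444444444444444444434443355
443 224 555555555555544444433322222111111111111111111111145
445 224 333332211112111111111111111111111111111111111111144
```

Call:
{"api": "servo_tool", "payload": {
  "series": [
    [1,[-0.002,-0.001,-0.03],0],
    [1,[0,0,-0.03],0],
    [1,[0,0,-0.01],0],
    [1,[0,0,-0.005],0],
    [1,[0,0,0],0]
  ]
}}

```text
time: 15.55
tool_pos: [429.7, -278.7, -26.3]
tcp_rot: [-0.055, 0.999, -0.0, 0.0]
force: [-0.2, -0.8, 0.6]
opening: 1.004
grasp_force: 0.0
```

Call:
{"api": "servo_tool", "payload": {
  "series": [
    [1,[0,0,-0.002],0],
    [1,[0,0,0],0]
  ]
}}

```text
time: 15.75
tool_pos: [429.5, -278.7, -28.3]
tcp_rot: [-0.055, 0.999, -0.001, 0.0]
force: [-0.2, 0.6, -0.9]
opening: 1.001
grasp_force: 0.0
```

Call:
{"api": "servo_tool", "payload": {
  "series": [
    [1,[0,0,-0.002],0],
    [1,[0,0,0],0]
  ]
}}

```text
time: 15.95
tool_pos: [429.6, -278.7, -28.9]
tcp_rot: [-0.055, 0.999, -0.001, 0.001]
force: [-3.5, 1.5, 21.1]
opening: 0.999
grasp_force: 10.7
```

Touching the bench puts the z offset at +37 mm. I'll rise 3 mm and part-squeeze the tongs.

Call:
{"api": "servo_tool", "payload": {
  "series": [
    [1,[0,0,0.004],0],
    [1,[0,0,0],0],
    [0.58,[0,0,0],0],
    [0.58,[0,0,0],0],
    [0.58,[0,0,0],0],
    [0.58,[0,0,0],0],
    [0.58,[0,0,0],0],
    [0.58,[0,0,0],0],
    [0.58,[0,0,0],0]
  ],
  "force": 20
}}

```text
time: 16.85
tool_pos: [429.1, -278.3, -27.1]
tcp_rot: [-0.055, 0.999, 0.0, -0.0]
force: [0.7, 0.1, -1.6]
opening: 0.579
grasp_force: 6.6
```

Call:
{"api": "servo_tool", "payload": {
  "series": [
    [0.58,[0,0,0.01],0],
    [0.58,[0,0,0.025],0],
    [0.58,[0,0,0.03],0],
    [0.58,[0,0.01,0.025],0],
    [0.58,[0,0.025,0],0],
    [0.58,[-0.002,0.035,0],0],
    [0.58,[-0.002,0.04,0],0],
    [0.58,[-0.002,0.04,0],0],
    [0.58,[-0.002,0.04,0],0],
    [0.58,[-0.002,0.04,0],0],
    [0.58,[-0.002,0.04,0],0],
    [0.58,[-0.002,0.04,0],0]
  ]
}}

```text
time: 18.05
tool_pos: [414.9, 33.2, 63.7]
tcp_rot: [-0.054, 0.999, -0.0, 0.0]
force: [0.9, 0.5, -1.5]
opening: 0.578
grasp_force: 6.6
```

Call:
{"api": "servo_tool", "payload": {
  "series": [
    [0.58,[-0.002,0.04,0],0],
    [0.58,[-0.002,0.04,0],0],
    [0.58,[-0.002,0.04,0],0],
    [0.58,[0,0.04,0],0],
    [0.58,[0,0.035,0],0],
    [0.58,[0,0.025,0],0],
    [0.58,[0,0.018,0],0],
    [0.58,[0,0,-0.02],0],
    [0.58,[0,0,-0.02],0],
    [0.58,[0,0,-0.015],0],
    [0.58,[0,0,0],0],
    [0.58,[0,0,0],0]
  ]
}}

```text
time: 19.25
tool_pos: [409.3, 269.7, 8.7]
tcp_rot: [-0.055, 0.999, 0.0, 0.0]
force: [-0.3, 0.4, -1.0]
opening: 0.578
grasp_force: 6.6
```

```bash
python3 - <<'E'
from h import *
s=state();p=s["tool_pos"];q=s["tcp_rot"];psi=2*np.arctan2(q[1],q[0])-np.pi/2;print(p.round(1),np.degrees(psi),s["opening"],s["grasp_force"],s["force"])
b=cv2.cvtColor(camera("side"),4);cv2.imwrite("pics/side10.png",b)
t=cv2.cvtColor(camera("top"),4);cv2.imwrite("pics/top10.png",t)
for n,im in(("top",t),("side",b)):print(n,"lamp",proj(n,[570,288,47]).round(1),"jaw",proj(n,[p[0]+100*np.sin(psi),p[1]-100*np.cos(psi),47]).round(1))
m=b.max(2);o=b.min(2)
for r in range(166,212):print(r,'%x'%0,''.join('%x'%(v//16) for v in m[r,250:340]))
E
```

```text
[409.3 269.7   8.7] 96.25636151087332 0.5784943823403855 6.57043136709035 [-0.27139576  0.36643149 -1.03291748]
top lamp [197.6 248.7] jaw [200.1 277.8]
side lamp [311.9 180.4] jaw [281.8 183.4]
166 0 237888899999989999999999999999999999999999999999999999999999999999999999999999999999999999
167 0 227888899989999999999999999999999999999999999999999999999999999999999999999999999999999999
168 0 226888899989999999999998999999999999999999999999999999999999999999999999999999999999999999
169 0 22689999999999999999999999999999999999999999999999999999999aabbaa9999999999999999999999999
170 0 2268899999999999999999999998888888888999999999999999999999bdddddcba99999999999999999999999
171 0 2258888999998999999988898986433334456899999999999999999999ddddddddb99999999999999999999999
172 0 2288999888889888888776653322332333333899999999999999999998bddddddca99999999999999999999999
173 0 2278888876787766544444322222223333333899999999999999999989abccccb9979aaa999999999999999999
174 0 22466655455444445444443222322323333338999999aaaaaaaaaab98999aaaa88878cdb999999999999999999
175 0 22344445444444444444443222
[... 2856 characters left out ...]
cccdddedddedb99999999
205 0 444444444445445545789999989999999999999999888999768cccdccccccccccccccccccddddedeeca9999999
206 0 444444444444445555589999889999988899999988889999766cdddccccccccdcccccccccddddeeddda9999999
207 0 444444444444455565589999989999888888888888899999865bcddddcccdccccccccdccccdddddddda9999999
208 0 4444444444555555555588888888888888888888999999999659cddddcccccccccbbbccbbbbcbbbba9a9999999
209 0 4444444444444444444557878888888888888999999889999768bcccbbbbbaaa98888777656566666789999999
210 0 444444444444455555555788888889888999998898666999976687776656666666666655555556666689999999
211 0 444444444444555556665688899988766888886666779999976566666666666666666666666666666689999999
```

```bash
python3 - <<'E'
from h import *
for obs,z in(((280.5,182.3),47),((280.5,182.3),48.5)):
    j=plane("side",obs,z);l=plane("side",(312.2,181),47);print("jaw",j.round(1),"lamp",l.round(1),(l-j).round(1))
for nm,X in(("lamp top back",[569,302,65]),("axis top",[569,288,70]),("bulb left",[555,288,47]),("bulb right",[583,288,47]),("cap front",[569,274,34])):print(nm,proj("side",X).round(1))
# top view: lamp in hand-free picture and jaws
t=cv2.imread("pics/top10.png").max(2)
for r in range(238,300,2):print(r,170,''.join('%x'%(v//16) for v in t[r,170:240]))
E
```

```text
jaw [506.3 285.5  47. ] lamp [570.4 285.3  47. ] [64.1 -0.2  0. ]
jaw [506.2 282.6  48.5] lamp [570.4 285.3  47. ] [64.2  2.7 -1.5]
lamp top back [310.7 169.3]
axis top [311.4 170.2]
bulb left [304.5 180.7]
bulb right [318.2 180.1]
cap front [312.1 189.4]
238 170 8888888888888999999999999999999999999999999999999999999999999998644566
240 170 9999999999999999999999988899999999999999999999999999999999999999644566
242 170 9999999999999999999988777666678888999999999999999999999999999999644667
244 170 9999999999999999998789999987544556689999999999999999999999999999644666
246 170 9999999999999999987899999998754444567999999999998766667899999999644566
248 170 9999876667899999987899999998654433456899999999986457899889999999644666
250 170 9987445788999999997778999876654433456899999999975579999889999999644667
252 170 9986458999999999999876666665544334578999999999997678998999999999644666
254 170 9997657899999999999998865544443456789999999999999988899999999999644667
256 170 9999988899999999999999999887777889999999999999999999999999999999644677
258 170 9999999999999999999999999999999999999999999999
[... 904 characters left out ...]
66777667677642123455433334667666666542476335655556677666677765444444
284 170 6666777766666554332233333443466666776766676335666544667666666555444444
286 170 6666666655555555432222222455566667666666776435666544666665544444444444
288 170 6666665555555665422211111356666666666666776435666544444444444444444444
290 170 6555455566666666432211111135566666666666654334554444444444444444444444
292 170 5455556666666666432211221113456666666666554323444444444444444444444444
294 170 5555556666666666532212222111134565555544444323444344444444444444444444
296 170 6666556666666666532212222221111233333444444323444444444444444444444444
298 170 6666666666666666542212222222211112333344444323444334433333333333334444
```

```bash
python3 - <<'E'
from h import *
j=plane("top",(199.5,276),60);l=plane("top",(193,247.2),69);print(j.round(1),l.round(1),(l-j).round(1))
E
```

```text
[510.8 278.4  60. ] [569.1 291.3  69. ] [58.3 12.8  9. ]
```

Call:
{"api": "servo_tool", "payload": {
  "series": [
    [0.6,[0,0,-0.001],0],
    [0.6,[0.01,0.0013,0],0],
    [0.6,[0.01,0.0014,0],0],
    [0.6,[0.009,0.0013,0],0],
    [0.6,[0,0,0],0],
    [0.6,[0,0,0],0]
  ]
}}

```text
time: 19.95
tool_pos: [438.2, 273.6, 6.8]
tcp_rot: [-0.054, 0.999, -0.0, -0.0]
force: [-0.3, -0.5, -0.7]
opening: 0.597
grasp_force: 6.2
```

```bash
python3 - <<'E'
from h import *
s=state();p=s["tool_pos"];print(p.round(1),s["grasp_force"])
b=cv2.cvtColor(camera("side"),4).max(2);t=cv2.cvtColor(camera("top"),4).max(2)
for r in range(164,200):print(r,280,''.join('%x'%(v//16) for v in b[r,280:330]))
for r in range(238,286):print(r,175,''.join('%x'%(v//16) for v in t[r,175:225]))
E
```

```text
[438.2 273.6   6.8] 6.155684816112625
164 280 89999999999999999999999999999999999999999999999999
165 280 99999999999999999999999999999999999999999999999999
166 280 99999999999999999999999999999999999999999999999999
167 280 99999999999999999999999999999999999999999999999999
168 280 99999999999999999999999999999999999999999999999999
169 280 9999999999988888888889999999aaabbaa999999999999999
170 280 9999988988864323434469999999bddddddb99999999999999
171 280 8888766654322222222238999999ddddddddb9999999999999
172 280 6554454433332222222238999998bddddddca9999999999999
173 280 4455454333222222222238999989abccccb9878aaa99999999
174 280 4444444333322222222239aab98999aaaa88878cdc99999999
175 280 444555432232222222223cddd98899999988777cdca9999999
176 280 445444433222222222223cddd97888888887767cdda9999999
177 280 444444432222222222222bddd97778887777667cddb9999999
178 280 454445432322222222222bddd86677777776667cddca999999
179 280 444444432322222222212bddc86777677766667cddda999999
180 280 454444432222343554433bddb76777666666667cdddb999999
181 280 4555555322345769a9988bcc856666666666657cdddca99999

[... 3193 characters left out ...]
 66666666764322122211235666666777767776335666544444
275 175 66666666764322122211123566666777766775335665444444
276 175 66666667665322222221112356666776666654235554444444
277 175 66676667765322222222111235666776676653234444344444
278 175 66667766765322222222221124566676666553223444344444
279 175 66666666765322223222221112456666655543233444344444
280 175 66766666765422223222221111345555444443233444344444
281 175 66666666766432223322222111233444444443233443344444
282 175 66666666766422223322222111122334444443233443344444
283 175 66666676666432222332222211112334444443233443344444
284 175 66766666666432222332222211111233444443233444444444
285 175 66666676676432222332222211111233444443233444444333
```

Both images show the jaws aligned laterally with the lamp, with the axis near column 194.5 in the top view. About 33 mm remains.

Call:
{"api": "servo_tool", "payload": {
  "series": [
    [0.6,[0.009,0.001,0],0],
    [0.6,[0.009,0.001,0],0],
    [0.6,[0.008,0.001,0],0],
    [0.6,[0.007,0.001,0],0],
    [0.6,[0,0,0],0],
    [0.6,[0,0,0],0]
  ]
}}

```text
time: 20.65
tool_pos: [471.0, 277.6, 6.8]
tcp_rot: [-0.055, 0.999, -0.0, -0.0]
force: [-0.1, -0.5, -1.0]
opening: 0.601
grasp_force: 6.2
```

```bash
python3 - <<'E'
from h import *
s=state();p=s["tool_pos"];print(p.round(1),s["grasp_force"],s["force"])
b=cv2.cvtColor(camera("side"),4).max(2);t=cv2.cvtColor(camera("top"),4).max(2)
for r in range(164,200):print(r,290,''.join('%x'%(v//16) for v in b[r,290:335]))
for r in range(234,262):print(r,175,''.join('%x'%(v//16) for v in t[r,175:220]))
E
```

```text
[471.  277.6   6.8] 6.155672760360176 [-0.1085063  -0.54844341 -1.00747591]
164 290 999999999999999999999999999999999999999999999
165 290 999999999999999999999999999999999999999999999
166 290 999999999999999999999999999999999999999999999
167 290 999999999999999999988898999999999999999999999
168 290 999999999999999998755676788999999999999999999
169 290 999999988888987543477887635899999999999999999
170 290 8888887666554322138dddddb87899999999999999999
171 290 566554444444322225cdddddddb999899999999999999
172 290 444444444444322237bddddddda999999999999999999
173 290 4444444444443222699accccb9879aa99999999999999
174 290 444444444444321489999aa988878cdb9999999999999
175 290 44444444444432268889999988777cdca999999999999
176 290 44444444444432167888888887767cdda999999999999
177 290 44444444444432266777877777667cddb999999999999
178 290 44444444444432256777777766667cddca99999999999
179 290 44444444445542256777677766667bccca99999999999
180 290 444445677788633666666666665566329a99999999999
181 290 555658abbbbb978764334455554322229ba9999999999
182 290 788768abbaabbbb865555666322222229da999999999
[... 1731 characters left out ...]
49 175 566666665322111258999876544334554466434578754
250 175 666666665322111136898766544334542366434568755
251 175 666666765322111124677665544344431366435568865
252 175 666677776422112112456655444345432366436668976
253 175 677777776432212211234554444446664476446668998
254 175 777777776432222221123444444567887776446668999
255 175 777777776432222222112234556788999887446668999
256 175 777777776432222222111136788999999987446668999
257 175 777777776532222222221136899999999987446668999
258 175 777777776532222222222124799999999986446668888
259 175 777777776532222322222112589999999985346667776
260 175 777777777532223332222111379999999975335556666
261 175 777777777532222332222211257999999974334555666
```

Call:
{"api": "servo_tool", "payload": {
  "series": [
    [0.6,[0.003,0.0003,0],0],
    [0.6,[0,0,0],0],
    [0.54,[0,0,0],0],
    [0.5,[0,0,0],0],
    [0.46,[0,0,0],0],
    [0.4,[0,0,0],0],
    [0.3,[0,0,0],0],
    [0.3,[0,0,0],0],
    [0.3,[0,0,0],0],
    [0.3,[0,0,0],0]
  ],
  "force": 17
}}

```text
time: 21.75
tool_pos: [474.1, 278.0, 7.0]
tcp_rot: [-0.055, 0.999, -0.0, -0.0]
force: [-0.2, -0.3, -0.5]
opening: 0.466
grasp_force: 17.0
```

The opening is exactly 41 mm, so the tongs are closed on the lamp. Lifting.

Call:
{"api": "servo_tool", "payload": {
  "series": [
    [0.3,[0,0,0.005],0],
    [0.3,[0,0,0.008],0],
    [0.3,[0,0,0.012],0],
    [0.3,[0,0,0.015],0],
    [0.3,[0,0,0.015],0],
    [0.3,[0,0,0.015],0],
    [0.3,[0,0,0.01],0],
    [0.3,[0,0,0],0],
    [0.3,[0,0,0],0]
  ]
}}

```text
time: 22.65
tool_pos: [474.0, 277.9, 86.9]
tcp_rot: [-0.055, 0.999, -0.0, -0.0]
force: [-0.1, -0.3, -1.7]
opening: 0.461
grasp_force: 17.0
```

```bash
python3 - <<'E'
from h import *
s=state();p=s["tool_pos"];print(p.round(1),s["grasp_force"],s["opening"],s["force"])
im=cv2.cvtColor(camera("side"),4);cv2.imwrite("pics/side12.png",im);b=im.max(2)
print(proj("side",[571,288,86]),proj("side",[571,288,150]))
for r in range(126,180):print(r,290,''.join('%x'%(v//16) for v in b[r,290:340]))
E
```

```text
[474.  277.9  86.9] 16.999857563059777 0.4611153062335618 [-0.07287527 -0.30002284 -1.65565292]
[312.44981165 162.89255255] [312.62293786 132.71305107]
126 290 66665665665665555565555565655565565665555555544589
127 290 55566655555665565555556555555555656655556555544489
128 290 56565556565555555555565655556556555555555555544589
129 290 65666565656555655565555556555556655556556555544578
130 290 66566666555555555555565665555555555556556555444568
131 290 56666665666655655565556666566665555555555555544578
132 290 56555655556555555556789999766555556555555555544468
133 290 56655556555555555559bdddddca7665655555555555544589
134 290 6566555555566666666cdddddddd9655555655555555544589
135 290 5566666666666676768acdddddcb8555555555556555444588
136 290 55666766666655443589aaaaba888655555555556555544588
137 290 54444544544444423789999999887765555555555555544589
138 290 44445544444444324788889888887655555555555555444589
139 290 44445444444444324778888887776655555555555555444589
140 290 54445444444444324666777777665422455555555555444589
141 290 45545445444444324433555666432122455555555555445589
142 
[... 1537 characters left out ...]
 88888889999999999999999999999999999999999999999999
169 290 88877788999999999999999999999999999999999999999999
170 290 88788788999999999999999999999999999999999999999999
171 290 87888888899999999999999999999999999999999999999999
172 290 87888788899999999999999999999999999999999999999999
173 290 8887877879999999999999aaaaaaaaa9999999999999999999
174 290 8888888889999aaaabbbbbccccdddddb999999999999999999
175 290 8888aaaabbbbbbbbbcccccdddcdddddca99999999999999999
176 290 8887abbbbbbbbbbbbbcccdcddddddddda99999999999999999
177 290 8887abbbbbbbbbbbbbbcccddddcdddddb99999999999999999
178 290 88878abbbbbbbbbba9999bbcddddddddca9999999999999999
179 290 88877abbbbbbbba87555566bcdccddddda9999999999999999
```

Call:
{"api": "servo_tool", "payload": {
  "series": [
    [0.3,[0.001,-0.015,0],0],
    [0.3,[0.002,-0.025,0],0],
    [0.3,[0.002,-0.03,0],0],
    [0.3,[0.002,-0.03,0],0],
    [0.3,[0.002,-0.03,0],0],
    [0.3,[0.002,-0.03,0],0],
    [0.3,[0.002,-0.03,0],0],
    [0.3,[0.002,-0.03,0],0],
    [0.3,[0.002,-0.025,0],0],
    [0.3,[0.001,-0.018,0],0],
    [0.3,[0.001,-0.011,-0.004],0],
    [0.3,[0,0,-0.004],0]
  ]
}}

```text
time: 23.9
tool_pos: [492.9, 2.6, 78.3]
tcp_rot: [-0.054, 0.999, -0.0, -0.0]
force: [0.4, 0.3, -2.1]
opening: 0.467
grasp_force: 17.0
```

```bash
python3 - <<'E'
from h import *
s=state();p=s["tool_pos"];print(p.round(1),s["grasp_force"],s["opening"],s["force"])
for _ in range(4):camera("side")
im=cv2.cvtColor(camera("side"),4);cv2.imwrite("pics/side13.png",im)
tp=cv2.cvtColor(camera("top"),4);cv2.imwrite("pics/top13.png",tp)
p=state()["tool_pos"];print(p.round(1))
# hole centre from the empty view: dark blob inside the white top face
b8=cv2.imread("pics/side8.png");c=proj("side",[592,15,44]).astype(int)
w=b8.min(2)[c[1]-9:c[1]+11,c[0]-16:c[0]+17]
m=(w<150).astype(np.uint8);n,l,st,ce=cv2.connectedComponentsWithStats(m);i=l[9,16];print("hole px",ce[i]+[c[0]-16,c[1]-9],st[i]);h=plane("side",ce[i]+[c[0]-16,c[1]-9],44);print("hole",h.round(1))
L=np.array([p[0]+98.5,p[1]+10.7])
print("lamp exp: cap bottom",proj("side",[*L,78]),"mid",proj("side",[*L,119]),"top",proj("side",[*L,142]),"hole proj at cap h",proj("side",[h[0],h[1],78]))
g=im.max(2);y0=int(proj("side",[*L,142])[1])-6;x0=int(proj("side",[*L,78])[0])-25
for r in range(y0,y0+75):print(r,x0,''.join('%x'%(v//16) for v in g[r,x0:x0+50]))
cv2.imwrite("pics/z8.png",np.hstack([cv2.resize(im[190:315,270:400],None,fx=3.5,fy=3.5,interpolation=2),cv2.resize(tp[190:290,280:370],(394,437),interpolation=2)])[:, :800])
E
```

```text
[492.9   2.6  78.3] 16.999538170639426 0.46690281189257843 [ 0.40298785  0.30923765 -2.11592622]
[493.1   4.7  79. ]
hole px [341.80681818 259.43181818] [  6   5  20  12 176]
hole [590.6  13.5  44. ]
lamp exp: cap bottom [342.97690277 241.38670779] mid [343.89877834 219.50149843] top [344.43698374 206.7245705 ] hole proj at cap h [342.52918132 242.08035027]
200 317 dddeeeeeeeeedbaaaaaaaaaaaaaaaaaaaaaaa999aaaaa9aa99
201 317 77ceeeeeeeeeecaaaaaaaaaaaaaaaaaaaaaaaaaaaaaaa9aa9a
202 317 66bdeeeeeeeeedaaaaaaaaaaaaaaaaaa999a9a9aaaaa9aaaaa
203 317 77addeeeeeeeedaaaa9aaaaaaaaaaaaaa999aaaa9aaa9aaaa9
204 317 aadddeeeeeeeeecaaaaaaaa9aaaaaaaaa9a9aa9aaaaa9aaa99
205 317 dddddddeeeeeeedbaa9aaaaaaabbbbaaaaaaaaa9aaaa9aaaaa
206 317 dddddddeeeeeeedbaaaaaaabcdeeddcbaaaaaa9aaaaaaa9a99
207 317 ddddddddedeeeedb9aaaaaceeeeeeeeedbaaaa99aaaaaaaaaa
208 317 cccccccccbbbbaa989aaabdeeeeeeeeeeb9aaaaaaa9aaaaaaa
209 317 898776666666666665546adeeeeeeeeedb799aaaaaaaaaaaaa
210 317 555555565655555553349abcdeeeeeedca899aaa99aaaaa999
211 317 555455555555555532369aa8adddddcba9879aaaaaaaa99999
212 317 5555555555555555324799aa
[... 3381 characters left out ...]
84333444
270 317 3332233566666666666666766688888899999bbbbb73334444
271 317 22222334556666666666666666666666666676666643344444
272 317 22222333333366666666666666666666666666666643344444
273 317 32222222333366666666666667666666666666666655444434
274 317 33222222222266666666666666666666666666655555544334Traceback (most recent call last):
  File "<stdin>", line 15, in <module>
    return _nx.concatenate(arrs, 1, dtype=dtype, casting=casting)
           ~~~~~~~~~~~~~~~^^^^^^^^^^^^^^^^^^^^^^^^^^^^^^^^^^^^^^^
ValueError: all the input array dimensions except for the concatenation axis must match exactly, but along dimension 0, the array at index 0 has size 438 and the array at index 1 has size 437
```

Call:
{"api": "servo_tool", "payload": {
  "series": [
    [0.3,[-0.001,-0.0007,0],0],
    [0.3,[0,0,0],0],
    [0.3,[0,0,0],0],
    [0.3,[0,0,0],0],
    [0.3,[0,0,0],0]
  ]
}}

```text
time: 24.7
tool_pos: [492.1, 3.3, 79.0]
tcp_rot: [-0.055, 0.999, -0.0, 0.0]
force: [0.5, -0.7, -1.7]
opening: 0.464
grasp_force: 17.0
```

```bash
python3 - <<'E'
from h import *
s=state();print(s["tool_pos"].round(1),s["opening"],s["grasp_force"],s["time"],s["joint_velocities"].round(3))
im=cv2.cvtColor(camera("side"),4);tp=cv2.cvtColor(camera("top"),4)
cv2.imwrite("pics/z9.png",np.hstack([cv2.resize(im[190:315,270:400],(455,438),interpolation=2),cv2.resize(tp[190:290,290:368],(341,438),interpolation=2)]))
E
```

```text
[492.1   3.3  79. ] 0.46421268452292136 16.99976881965995 24.7 [-0.001  0.001 -0.001  0.     0.002  0.   ]
```

View pics/z9.png

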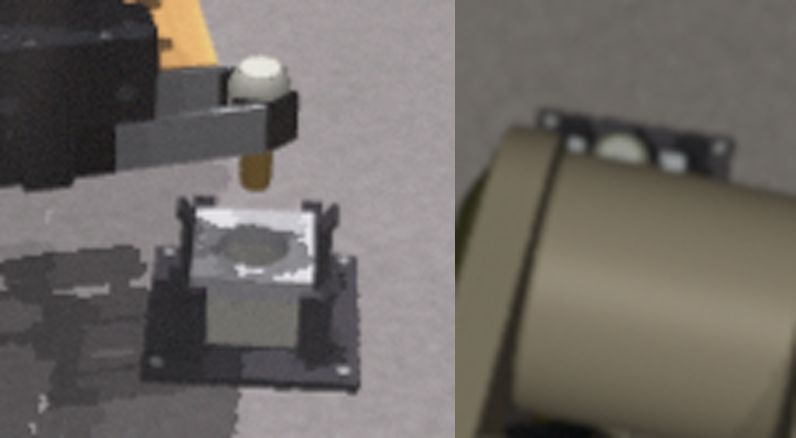

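The last picture shows the lamp upright in the jaws, with the cap's lower end at crop (256,188). That is directly above the stack's hole at (254,245), with about 34 mm of air and the spacer flat. Handing it in.

```bash
python3 -c "
from rig import arm
print(arm.close_job())"
```

```text
the job is handed in; nothing more can be done
None
```

The job is handed in at about 25 s: the holder is seated in the pocket, the spacer lies flat and square on it, and the tongs hold the lamp upright over the hole with about 34 mm of clear air; no verdict came back.

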